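# Load the tilting feeder rail

### The arm

A 7-joint arm with a two-finger parallel gripper is mounted at the origin on the work surface. World frame = base frame: x ahead of the robot, y to its left, z up, the work surface at z = 0. Lengths are in m, angles in rad, forces in N, time in s.
With the tool pointing down it reaches from about 0.4 to 0.85 m from the base axis. Payload 10.4 kg.
Tool frame: the origin (TCP) lies at the centre of the arm's flange, where the gripper is bolted on; the fingertips stand 173 mm ahead of it and the grasp point (between the pads) lies 155 mm ahead of it; z points along the fingers, y is the line along which they close (so a half turn about z gives the same grasp; the last joint's range is limited). The gripper opens to 85 mm and grips with 20 to 120 N. Pads are 22 mm wide; open, the fingers measure 114 mm over their backs; the gripper's body (76 mm by 85 mm) begins 54 mm behind the grasp point. The pads swing forward as they close: fully open they stand 13 mm farther back than shut.
Start: joints at [-0.023, 0.332, -0.065, 1.46, 0.022, 1.35, -0.088], TCP at [0.625, 0, 0.405] pointing down, gripper open.
Joint ranges: [-2.6, 2.6], [-0.5, 2.12], [-1.47, 1.34], [0.16, 2.42], [-1.27, 4.41], [0.06, 2.06], [-2.6, 2.6]. Speed limits (rad/s): [2.22, 2.22, 2.79, 2.79, 3.14, 3.14, 3.14].

### API

Orientations are given as a unit quaternion [x, y, z, w].
In Python, from workcell import manip, viewer, finder gives the robot as it stands.
- The arm moves only by the tool arm_command, never from a script. Its argument "plan" is a list of rows, each an object with "dp": the shift along the tool's x, y, z in mm, a list of three; "spin": the turn about the tool's z in rad. A call has 1 to 5 rows; each row shifts and turns the commanded pose from where the row before left it, along the tool's axes as they then stand; what a row does not reach is not made up. A row lasts 1/10 s, in which the tool goes at most 50 mm and 8.59 degrees, less where a joint would pass 70% of its speed; a pose out of reach is approached as far as the arm can. A call is refused whole if a number of a shift passes 50 or a number of a turn 0.15, either way. A call with a gripper value outside its range is refused whole. "grip" is the closure, from -1 (fully open) to 1 (shut), set as the call begins (left out, the last holds). The fingers move at their own pace and stop on an object; "newtons" is the grip in N (left out, the last holds). Time passes only in rows, so rows that do not move let the fingers close. It gives the time, the measured TCP pose, the force, the opening and the grip force at its end, in the units of the state.
- manip.get_obs(): the state, without advancing time (a new reading comes with each control period).
- viewer.camera(name): name is "scene" or "side" or "wrist"; returns the picture (420x560x3 uint8, blue, green, red); there is no depth.
- viewer.camera_params(name): a dict with "vertical_fov" (degrees; the focal length in pixels is half the picture's height over the tangent of half this angle, whatever the lens; pixels are square), "cx", "cy" (the principal point, pixels), "R" (3x3) and "t" (3): a world point X has camera coordinates R X + t; the wrist camera has in their place "T_tool_cam" (4x4, takes a point from camera to tool coordinates, whose origin is the TCP and whose axes are the flange's). Camera axes: x right, y down, z forward; pixel columns grow to the right and rows downward; lengths in m; the calibration is good to about 2 mm. A picture is of the moment at which its call begins: read the wrist's pose just before it. camera_params takes no time and is no camera call.
- manip.hand_in(): hands the job in; it is judged then, once.
Trained networks look in the newest picture that a camera, given by its name, has taken for a name from the list of things; names that differ only in an ending like _2 or _b are one class to them, and where a whole thing is asked for, a point or a joint stands for the part that bears it (a point fixed in the world has none). Each returns a list of dicts, best first, with "score" (0 to 1); they miss things now and then, are a little off and sometimes report something else, mostly with a low value. They report only what shows in the picture. A call takes as long as a camera call.
- finder.find_in(camera, thing): "position" ([x, y, z] in m, in world coordinates, good to about 4 mm: the middle of the surface that is visible of it).
The state is a dict: "clock": time; "joint_pos": joint angles; "joint_velocities": joint speeds; "tau": joint torques, N m; "position": TCP position; "ee_rot": TCP orientation; "ft_force": force on the tool from outside, world axes, zero at the start; "torque": the same for the moment, N m; "grip_width": opening from 0.0 (shut) to 1.0 (fully open); "grasp_force": force on a finger pad.
Only numpy, scipy, OpenCV 4.12 (cv2) and the standard library are available. Lean on these libraries where they do the work, as an engineer would, in place of code of your own. Each camera call takes 0.05 s, during which the arm holds its last target. There are 200 camera calls.

### The job

Push the red paddle down until the feeder rail is tilted to its stop. Then slide both sensor modules, one after the other, down into the rail's tube, blue nose first and upright, so that the first rests against the end stop and the second right behind it; leave the rail at its stop and don't disturb anything else on the desk.

Things in the scene. Friction and masses are not known exactly. Their poses are not given: they have to be found in the camera images.
- rail (a joint): tilt of the feeder rail on its trunnions, rad: 0 level, grows as the red paddle end goes down, hard stop at 0.42 (24 degrees). Friction (2.5 N m, some 12 N on the paddle) holds it wherever it is left; it starts within 0.15 of level. At the stop the trough end stands 172 mm above the table
- stand: fixed stand that carries the rail: steel base plate 260 x 120 x 12 mm, long side along the rail, and two blue uprights outside the rail (60 mm along the rail, 84 mm over both, tops 122 mm above the table). Origin: table level, under the trunnion axis
- rail_frame (a point): feeder rail, a slippery aluminium channel 305 mm long. Point on the trunnion axis, on top of the channel's floor, on its centreline, 105 mm above the table. Axes tilt with the rail: x along it to the red paddle (downhill once tilted), y the trunnion axis, z square to the floor. Tube: x = -20 to 165 mm (end stop face); open trough: -140 to -20 mm
- trough (a point): the rail's open loading trough (uphill end): this point is on its floor, on the centreline, at x = -90 mm of rail_frame, same axes. Only low guides 10 mm high beside it, inner width narrowing from 52 mm (uphill end) to 41 mm (from x = -40 mm on). At full tilt a module let go here slides down by itself (friction about 0.2)
- tube_mouth (a point): where the trough enters the tube: on the floor, on the centreline, at x = -20 mm of rail_frame, same axes. Tube: clear side walls, inside 41 to 42 mm wide and 58 mm high, 62 mm to its top, slot 22 mm wide along the top, 185 mm long to the end stop: room for two modules
- paddle (a point): point on top of the red press paddle beyond the low end of the tube (plate 65 mm along the rail, 60 wide, 8 thick), 210 mm from the trunnion axis along the rail and 62 mm above the channel floor; axes as the rail's
- module_a: sensor module, one of two alike: 90 long x 38 wide x 50 mm tall, about 0.16 kg, lying flat on its underside. Grey ribbed housing, white label on top, with a smaller blue connector nose (28 wide, 36 tall) at one end. Origin: centre of the underside of the 90 mm length; x to the nose, z up; housing x = -45 to 23 mm, nose 23 to 45 mm
- module_b: the second sensor module, the same as the first in every way; same origin and axes
- module_a_nose (a point): centre of the front face of the first module's blue nose, 45 mm along x and 22 mm above its origin
- module_b_nose (a point): the same point on the second module
- tape_measure: bystander: yellow tape measure, 70 x 35 x 62 mm; origin at the centre of its underside
- pen_pot: bystander: dark round pen pot, 76 mm across, 100 mm tall, pens to 150 mm; origin at the centre of its underside
- bottle: bystander: brown bottle, 60 mm across, 190 mm tall; origin at the centre of its underside
- red_box: bystander: red box, 90 x 110 x 50 mm; origin at the centre of its underside
- mouse: bystander: black computer mouse, 100 x 60 x 30 mm; origin at the centre of its underside
- drill: bystander: cordless drill lying on its side, about 175 x 185 mm, 60 mm high; origin at the centre of its underside

How it is judged:
By the outcome, as a careful person would: the job done as asked, in the order asked, and still so for the second after the job is handed in, with the robot touching nothing.
It also fails if it takes over 72 s, if anything falls off the work surface, if the arm or the gripper's body presses on something with over 40 N, if the wrist force passes 120 N, or if a joint passes its speed limit or range.

## Working session

There is one attempt and no reset: what is moved stays moved. The work goes in short steps, Python scripts to look and compute and a tool call to move; the robot and the scene stay as the last step left them, time stands still between calls to the robot, and variables do not carry over. Pictures are saved under pics/ and viewed, at most 10 in all, crops included, and the job is handed in when it is done.

Besides the shell and the picture viewer there is one more tool, called after "Request:" as name(argument=value, ...) on one line, values as JSON. arm_command: Moves the arm, as the interface text tells. Its arguments: {"type":"object","properties":{"plan":{"type":"array","items":{"type":"object","properties":{"dp":{"type":"array","items":{"type":"number"}},"spin":{"type":"number"}}}},"grip":{"type":"number"},"newtons":{"type":"number"}},"required":["plan"]}

```bash
mkdir -p pics; ls
python3 - <<'E'
from workcell import manip, viewer, finder
import cv2,numpy as np
o=manip.get_obs();print(o['clock'],o['position'],o['ee_rot'],o['grip_width'])
ims=[]
for c in("scene","side"):
    im=viewer.camera(c);ims.append(im);cv2.imwrite(f'pics/{c}0.png',im)
    p=viewer.camera_params(c);print(c,p)
    for t in("module_a","paddle","tube_mouth","trough","stand","module_a_nose","tape_measure","pen_pot","bottle","red_box","mouse","drill"):
        print(t,[(np.round(d['position'],3).tolist(),round(d['score'],2)) for d in finder.find_in(c,t)[:3]])
print(viewer.camera_params("wrist"));print(manip.get_obs()['clock'])
E
```

```text
pics
0.0 [6.24882889e-01 6.31845006e-05 4.03905481e-01] [ 7.07048780e-01  7.07164417e-01 -5.29170921e-04 -4.78962137e-04] 0.9959217996585965
scene {'vertical_fov': 44.583652115809905, 'cx': 274.2311246070602, 'cy': 198.79992980898896, 'R': array([[ 6.56407983e-01,  7.54406037e-01,  3.01294059e-04],
       [ 5.74175726e-01, -4.99330627e-01, -6.48838317e-01],
       [-4.89337098e-01,  4.26075647e-01, -7.60926243e-01]]), 't': array([-0.43153864, -0.20318268,  1.7184016 ])}
module_a [([0.554, 0.195, 0.048], 0.76), ([0.471, 0.362, 0.042], 0.59)]
paddle [([0.519, -0.235, 0.137], 0.65), ([0.553, 0.198, 0.048], 0.31)]
tube_mouth [([0.518, -0.233, 0.136], 0.77)]
trough [([0.52, -0.231, 0.133], 0.76)]
stand [([0.527, -0.199, 0.111], 0.6)]
module_a_nose [([0.56, 0.2, 0.045], 0.96)]
tape_measure [([0.717, 0.079, 0.056], 0.84)]
pen_pot [([0.676, 0.214, 0.033], 0.67)]
bottle [([0.716, 0.079, 0.055], 0.68), ([0.705, 0.332, 0.104], 0.56)]
red_box [([0.371, 0.079, 0.047], 0.81)]
mouse [([0.674, 0.214, 0.033], 0.7)]
drill []
side {'vertical_fov': 43.2250847501974, 'cx': 277.29452010817676, 'cy': 202.2
[... 733 characters left out ...]
6), ([0.505, -0.256, 0.147], 0.24)]
bottle [([0.687, 0.316, 0.049], 0.69), ([0.695, 0.071, 0.042], 0.19)]
red_box [([0.358, 0.07, 0.054], 0.71)]
mouse [([0.664, 0.207, 0.028], 0.63), ([0.745, -0.131, 0.076], 0.45)]
drill [([0.685, -0.308, 0.049], 0.78)]
{'vertical_fov': 71.07264219708696, 'cx': 281.33489033580474, 'cy': 211.4676064278364, 'T_tool_cam': array([[-3.65614804e-04, -9.52721939e-01, -3.03843337e-01,
         7.72800044e-02],
       [ 9.99999887e-01, -4.41101331e-04,  1.79803688e-04,
        -5.45171413e-04],
       [-3.05328619e-04, -3.03843237e-01,  9.52721992e-01,
         3.13382164e-02],
       [ 0.00000000e+00,  0.00000000e+00,  0.00000000e+00,
         1.00000000e+00]])}
1.3
```

View pics/scene0.png

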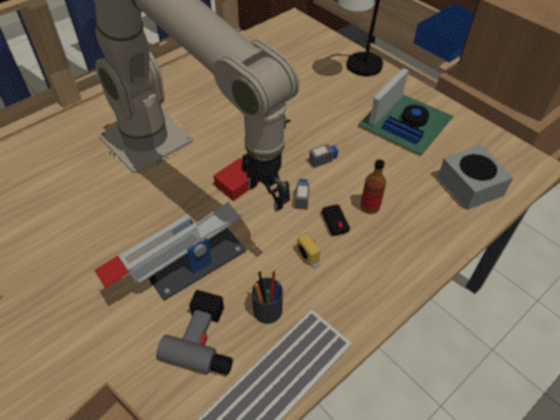

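View pics/side0.png

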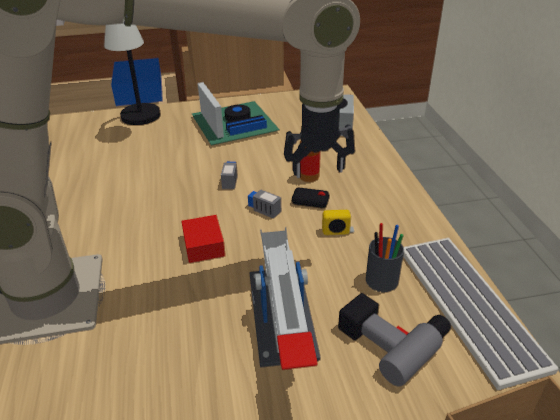

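Scene: paddle about (112,270), rail running to (235,215), and modules at (302,193) and (322,155). Side: paddle about (297,348), and modules at (265,203) with the nose on the left and (229,175). Next, enlarged crops.

Run:
```python
import cv2,numpy as np
s=cv2.imread('pics/scene0.png');d=cv2.imread('pics/side0.png')
f=lambda im,x,y,w,h,W,H:cv2.resize(im[y:y+h,x:x+w],(W,H),interpolation=cv2.INTER_CUBIC)
a=f(s,90,200,160,100,480,300)   # x3
b=f(d,235,225,100,150,400,600)  # x4
c=f(s,285,140,64,75,256,300) #x4
m=np.zeros((600,800,3),np.uint8)
b2=f(d,240,225,80,150,320,600)
m[:300,:480]=a;m[:600,480:]=b2;m[300:,:224]=f(s,288,140,56,75,224,300);m[300:,230:480]=f(d,210,150,83,100,250,300)
cv2.imwrite('pics/m1.png',m)
```

```text
(no output)
```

View pics/m1.png

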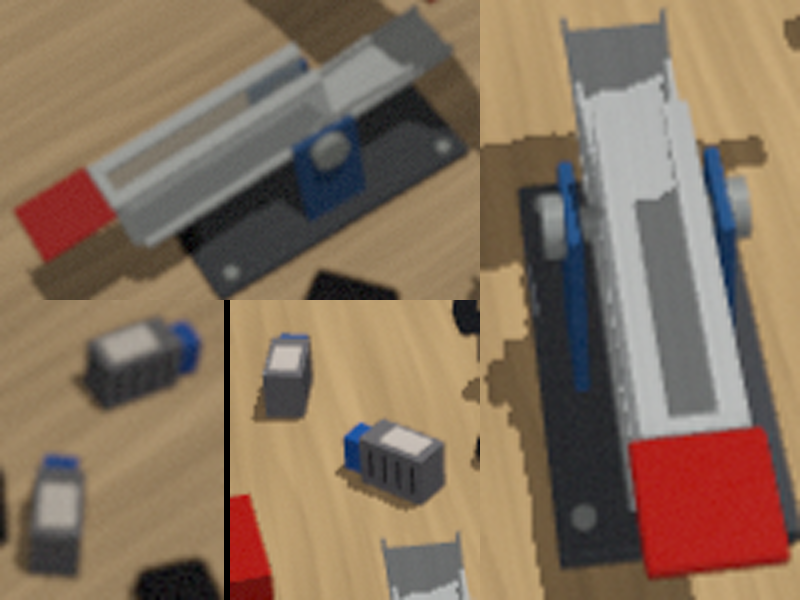

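```bash
cat > h.py <<'E'
import numpy as np
from workcell import viewer
from scipy.optimize import least_squares
from scipy.spatial.transform import Rotation as Ro
P={c:viewer.camera_params(c) for c in("scene","side")}
def proj(c,X):
    p=P[c];f=210/np.tan(np.radians(p['vertical_fov']/2));q=np.atleast_2d(X)@np.array(p['R']).T+p['t']
    return q[:,:2]/q[:,2:]*f+[p['cx'],p['cy']]
def Rz(a): return Ro.from_euler('z',a).as_matrix()
def railR(yaw,t): return Rz(yaw)@Ro.from_euler('y',t).as_matrix()
def railpt(s,X): return np.atleast_2d(X)@railR(s[2],s[3]).T+[s[0],s[1],.105]
def standpt(s,X): return np.atleast_2d(X)@Rz(s[2]).T+[s[0],s[1],0]
def modpt(s,X): return np.atleast_2d(X)@Rz(s[2]).T+[s[0],s[1],0]
E
python3 - <<'E'
from h import *
cs=lambda L:np.array(L)/3.+[90,200]
cd=lambda L:(np.array(L)-[480,0])/4.+[240,225]
pad=np.array([[.1775,-.03,.062],[.2425,-.03,.062],[.2425,.03,.062],[.1775,.03,.062]])
D=[('scene',railpt,pad,cs([(82,170),(15,210),(48,262),(118,215)])),
('side',railpt,pad,cd([(632,440),(650,577),(788,562),(763,430)])),
('side',railpt,[[-.14,-.0275,.01],[-.14,.0275,.01]],cd([(565,20),(664,12)])),
('scene',railpt,[[-.14,-.0275,.01],[-.14,.0275,.01]],cs([(415,10),(450,48)])),
('scene',standpt,[[.13,.06,.012],[-.13,.06,.012]],cs([(222,298),(465,155)])),
('side',standpt,[[.13,-.06,.012],[-.13,-.06,.012]],cd([(562,567),(522,187)]))]
g=lambda s:np.concatenate([(proj(c,f(s,np.array(X)))-u).ravel() for c,f,X,u in D])
r=least_squares(g,[.5,-.2,-1.4,.05],loss='soft_l1');print('rail',r.x.round(4));print(g(r.x).reshape(-1,2).round(1).tolist())
ms=lambda L:(np.array(L)-[0,300])/4.+[288,140]
md=lambda L:(np.array(L)-[230,300])/3.01+[210,150]
tn,tp,nn,np_=[-.045,-.019,.05],[-.045,.019,.05],[.023,-.019,.05],[.023,.019,.05]
bn,bp=[-.045,-.019,0],[-.045,.019,0]
# y axis left of nose direction
M1=[('side',[np_,nn,tp,tn,bp,bn],md([(360,440),(378,420),(412,472),(443,450),(408,502),(440,490)])),
('scene',[np_,nn,tp,tn,bp,bn],ms([(40,467),(83,467),(28,545),(78,548),(28,568),(77,575)]))]
M2=[('side',[np_,nn,tp,tn,bp,bn],md([(275,340),(308,343),(265,372),(307,380),(264,412),(303,418)])),
('scene',[np_,nn,tp,tn,bp,bn],ms([(150,318),(180,345),(90,350),(105,378),(88,398),(103,407)]))]
for M,x0 in((M1,[.55,.2,2.7]),(M2,[.47,.35,1.4])):
    g=lambda s:np.concatenate([(proj(c,modpt(s,np.array(X)))-u).ravel() for c,X,u in M])
    r=least_squares(g,x0,loss='soft_l1');print(r.x.round(4));print(g(r.x).reshape(-1,2).round(1).tolist())
E
```

```text
rail [ 0.5116 -0.1573 -1.6459  0.0747]
[[-0.5, -2.1], [-3.0, -0.6], [-3.3, -0.1], [-1.3, -0.0], [-0.2, 1.0], [0.2, 0.4], [2.4, -0.0], [1.8, -0.3], [0.5, 0.2], [0.3, 0.0], [1.4, -1.6], [1.3, -1.5], [-0.3, -0.0], [2.3, -2.5], [0.0, -2.3], [-0.5, -0.2]]
[0.535  0.2166 2.2941]
[[-1.7, -0.4], [1.3, -0.4], [1.2, -2.1], [-0.3, -1.8], [3.0, 3.0], [1.0, -0.1], [-1.2, -1.7], [0.7, -0.4], [-0.6, -4.0], [-0.1, -3.5], [-1.2, 1.2], [-0.7, 0.7]]
[0.4668 0.374  1.3313]
[[-0.5, -0.1], [1.5, -0.9], [-0.2, 2.2], [-0.7, -0.3], [1.5, 3.5], [1.7, 1.6], [1.8, -0.8], [0.6, -0.1], [-1.8, -1.9], [0.6, -1.3], [-2.1, -2.7], [0.1, 2.6]]
```

The two-camera fit gives these estimates:

| Item | Position (m) | Yaw (rad) | Tilt (rad) |
|---|---|---|---|
| Rail | (.512, -.157) | -1.646 | .075 |
| Near module | (.535, .217) | 2.29 | – |
| Far module | (.467, .374) | 1.33 | – |

I'll press the paddle first.

Request:
arm_command(plan=[{"dp": [-46, -16, 0]}, {"dp": [-46, -16, 0]}, {"dp": [-46, -16, 0]}, {"dp": [-46, -16, 0]}, {"dp": [-46, -16, 0]}], grip=1, newtons=40)

```text
invalid input at $.plan[0]: expected keys dp, spin
```

Request:
arm_command(plan=[{"dp": [-46, -16, 0]}, {"dp": [-46, -16, 0]}, {"dp": [-46, -16, 0]}, {"dp": [0, 0, 0]}, {"dp": [0, 0, 0]}])

```text
invalid input at $.plan[0]: expected keys dp, spin
```

Request:
arm_command(plan=[{"dp": [-46, -16, 0], "spin": 0}, {"dp": [-46, -16, 0], "spin": 0}, {"dp": [-46, -16, 0], "spin": 0}, {"dp": [-46, -16, 0], "spin": 0}, {"dp": [-46, -16, 0], "spin": 0}], grip=1, newtons=40)

```text
clock: 1.8
position: [0.544, -0.2317, 0.405]
ee_rot: [0.707, 0.707, 0.0, 0.0]
ft_force: [0.7, -0.2, 0.7]
grip_width: 0.148
grasp_force: 0.0
```

Request:
arm_command(plan=[{"dp": [-46, -16, 0], "spin": 0}, {"dp": [-46, -16, 0], "spin": 0}, {"dp": [-46, -16, 0], "spin": 0}, {"dp": [0, 0, 0], "spin": 0}, {"dp": [0, 0, 0], "spin": 0}])

```text
clock: 2.3
position: [0.4963, -0.3692, 0.4046]
ee_rot: [0.708, 0.706, -0.0, -0.0]
ft_force: [0.3, 1.3, 0.3]
grip_width: -0.001
grasp_force: 0.0
```

Request:
arm_command(plan=[{"dp": [0, 0, 35], "spin": 0}, {"dp": [0, 0, 30], "spin": 0}, {"dp": [0, 0, 8], "spin": 0}, {"dp": [0, 0, 8], "spin": 0}, {"dp": [0, 0, 8], "spin": 0}])

```text
clock: 2.8
position: [0.4977, -0.3679, 0.3176]
ee_rot: [0.707, 0.707, 0.0, 0.001]
ft_force: [-4.2, 0.2, 10.0]
grip_width: 0.0
grasp_force: 4.9
```

Request:
arm_command(plan=[{"dp": [0, 0, 8], "spin": 0}, {"dp": [0, 0, 8], "spin": 0}, {"dp": [0, 0, 8], "spin": 0}, {"dp": [0, 0, 8], "spin": 0}, {"dp": [0, 0, 8], "spin": 0}])

```text
clock: 3.3
position: [0.4971, -0.3706, 0.2791]
ee_rot: [0.708, 0.706, -0.001, 0.004]
ft_force: [-3.8, -6.6, 9.8]
grip_width: 0.0
grasp_force: 5.7
```

Request:
arm_command(plan=[{"dp": [0, 0, 6], "spin": 0}, {"dp": [0, 0, 6], "spin": 0}, {"dp": [0, 0, 6], "spin": 0}, {"dp": [0, 0, 5], "spin": 0}, {"dp": [0, 0, 2], "spin": 0}])

```text
clock: 3.8
position: [0.4975, -0.3699, 0.2542]
ee_rot: [0.707, 0.707, -0.0, 0.003]
ft_force: [-6.3, -2.1, 22.2]
grip_width: 0.003
grasp_force: 10.3
```

Request:
arm_command(plan=[{"dp": [0, 0, 2], "spin": 0}, {"dp": [0, 0, 2], "spin": 0}, {"dp": [0, 0, 0], "spin": 0}])

```text
clock: 4.1
position: [0.4982, -0.3713, 0.2533]
ee_rot: [0.708, 0.706, 0.0, 0.006]
ft_force: [-5.0, -5.0, 27.6]
grip_width: -0.001
grasp_force: 13.6
```

Request:
arm_command(plan=[{"dp": [0, 0, 3], "spin": 0}, {"dp": [0, 0, 3], "spin": 0}, {"dp": [0, 0, 0], "spin": 0}])

```text
clock: 4.4
position: [0.4992, -0.374, 0.2512]
ee_rot: [0.708, 0.706, 0.0, 0.011]
ft_force: [-4.8, -11.1, 45.3]
grip_width: 0.002
grasp_force: 22.7
```

Request:
arm_command(plan=[{"dp": [0, 0, -40], "spin": 0}, {"dp": [0, 0, -45], "spin": 0}, {"dp": [0, 0, -45], "spin": 0}, {"dp": [40, 0, -25], "spin": 0}, {"dp": [48, 0, 0], "spin": 0}], grip=-1)

```text
clock: 4.9
position: [0.4974, -0.2809, 0.4017]
ee_rot: [0.708, 0.706, 0.001, 0.005]
ft_force: [1.4, 1.0, 0.4]
grip_width: 0.849
grasp_force: 0.0
```

Request:
arm_command(plan=[{"dp": [48, 0, 0], "spin": 0}, {"dp": [48, 0, 0], "spin": 0}, {"dp": [48, 0, 0], "spin": 0}, {"dp": [0, 0, 0], "spin": 0}, {"dp": [0, 0, 0], "spin": 0}])

```text
clock: 5.4
position: [0.4974, -0.1348, 0.3973]
ee_rot: [0.706, 0.708, 0.001, 0.001]
ft_force: [-0.5, -0.4, -0.6]
grip_width: 0.997
grasp_force: 0.0
```

Run:
```python
from workcell import manip, viewer
import cv2,numpy as np
o=manip.get_obs();print(o['clock'],o['position'],o['ee_rot'],o['joint_pos'])
w=viewer.camera('wrist');np.savez('w1.npz',p=o['position'],q=o['ee_rot'])
s=viewer.camera('side');cv2.imwrite('pics/w1.png',w);cv2.imwrite('pics/side1.png',s)
m=np.zeros((600,800,3),np.uint8);m[:420,:560]=w
m[:540,560:]=cv2.resize(s[220:400,240:320],(240,540))
cv2.imwrite('pics/m2.png',m)
```

```text
5.4 [ 0.49736275 -0.13475067  0.39728338] [0.70609104 0.70811971 0.00073653 0.00117315] [ 1.82275209e-01  9.52669171e-02 -6.87038281e-03  1.76048168e+00
  8.19872458e-04  1.28307918e+00  1.78074289e-01]
```

View pics/m2.png

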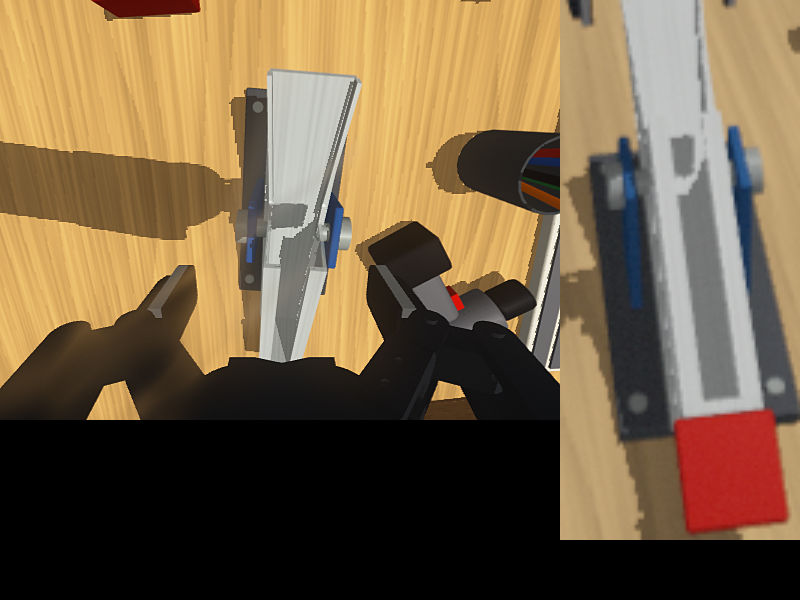

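Wrist: trough end corners at (268,71) and (360,78), trunnion heads at (243,223) and (347,233), and base plate corners at (247,89) and (240,291). I'll refit the rail with the tilt at 0.42 and check the tilt separately as well.

```bash
cat >> h.py <<'E'
W=viewer.camera_params('wrist')
def projw(X,p,q):
    T=np.eye(4);T[:3,:3]=Ro.from_quat(q).as_matrix();T[:3,3]=p
    T=np.linalg.inv(T@np.array(W['T_tool_cam']));f=210/np.tan(np.radians(W['vertical_fov']/2))
    c=np.atleast_2d(X)@T[:3,:3].T+T[:3,3];return c[:,:2]/c[:,2:]*f+[W['cx'],W['cy']]
E
python3 - <<'E'
from h import *
d=np.load('w1.npz');p,q=d['p'],d['q']
pad=np.array([[.1775,-.03,.062],[.1775,.03,.062],[.2425,.03,.062],[.2425,-.03,.062]])
us=(np.array([(676,420),(773,410),(787,520),(688,531)])-[560,0])/3.+[240,220]
def g(s):
    a=projw(railpt(s,[[-.14,-s[4],.01],[-.14,s[4],.01]]),p,q)-[(268,71),(360,78)]
    b=projw(railpt(s,[[0,-s[5],0],[0,s[5],0]]),p,q)-[(243,223),(347,233)]
    c=projw(standpt(s,[[-.13,-.06,.012],[.13,-.06,.012]]),p,q)-[(247,89),(240,291)]
    e=proj('side',railpt(s,pad))-us
    return np.concatenate([a.ravel()/2,b.ravel()/2,c.ravel()/2,e.ravel()])
r=least_squares(g,[.51,-.157,-1.646,.42,.028,.05],loss='soft_l1');s=r.x
print(s.round(4),g(s).reshape(-1,2).round(1).tolist())
print(projw(railpt(s,[[-.02,-.0215,.062],[-.02,.0215,.062],[-.02,0,0],[-.09,0,0]]),p,q))
print(railpt(s,[[-.09,0,0],[.21,0,.062],[-.02,0,.062]]).round(4))
E
```

```text
[ 0.5092 -0.1588 -1.6433  0.3602  0.0291  0.0497] [[0.4, -0.2], [0.4, 0.1], [-1.0, 1.4], [-0.9, 0.0], [-0.3, -1.2], [-0.5, -0.6], [-0.8, -0.4], [0.6, -0.9], [2.0, 0.3], [-0.1, 0.9]]
[[267.80954837 263.30632633]
 [325.4617715  267.11462989]
 [295.51971463 213.11623363]
 [304.8227406  141.50425395]]
[[ 0.5153 -0.0748  0.1367]
 [ 0.4934 -0.3766  0.089 ]
 [ 0.5089 -0.162   0.1701]]
```

Request:
arm_command(plan=[{"dp": [48, 0, 0], "spin": 0}, {"dp": [48, 0, 0], "spin": 0}, {"dp": [48, 0, 0], "spin": 0}, {"dp": [48, 0, 0], "spin": 0}, {"dp": [48, 0, 0], "spin": 0}])

```text
clock: 6.0
position: [0.4973, 0.1043, 0.3962]
ee_rot: [0.708, 0.706, 0.0, 0.0]
ft_force: [0.5, 0.5, 1.0]
grip_width: 1.001
grasp_force: 0.0
```

Request:
arm_command(plan=[{"dp": [48, 0, -10], "spin": 0}, {"dp": [48, 0, -10], "spin": 0}, {"dp": [30, 0, 0], "spin": 0}, {"dp": [0, 0, 0], "spin": 0}, {"dp": [0, 0, 0], "spin": 0}])

```text
clock: 6.5
position: [0.4978, 0.2291, 0.4155]
ee_rot: [0.708, 0.707, -0.0, 0.0]
ft_force: [-0.2, -0.2, -0.5]
grip_width: 1.0
grasp_force: 0.0
```

Run:
```python
from workcell import manip, viewer
import cv2,numpy as np
o=manip.get_obs();print(o['clock'],o['position'],o['ee_rot'],o['joint_pos'])
w=viewer.camera('wrist');np.savez('w2.npz',p=o['position'],q=o['ee_rot'])
cv2.imwrite('pics/w2.png',w)
```

```text
6.5 [0.4977922  0.22910833 0.41553957] [ 7.07506271e-01  7.06707029e-01 -2.17704910e-04  6.45966366e-05] [-0.23107686  0.17561496 -0.31938242  1.63769079  0.05664558  1.33775359
 -0.56011417]
```

View pics/w2.png

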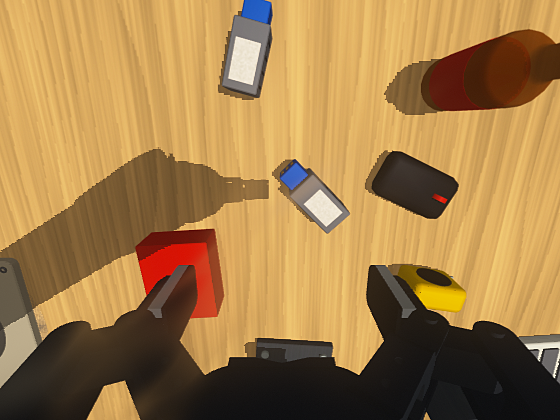

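Run:
```python
from h import *
d=np.load('w1.npz');p,q=d['p'],d['q']
pad=np.array([[.1775,-.03,.062],[.1775,.03,.062],[.2425,.03,.062],[.2425,-.03,.062]])
us=(np.array([(676,420),(773,410),(787,520),(688,531)])-[560,0])/3.+[240,220]
for t in(.34,.36,.38,.40,.42,.44):
  def g(s):
    s=np.array([*s[:3],t,*s[3:]])
    a=projw(railpt(s,[[-.14,-s[4],.01],[-.14,s[4],.01]]),p,q)-[(268,71),(360,78)]
    b=projw(railpt(s,[[0,-s[5],0],[0,s[5],0]]),p,q)-[(243,223),(347,233)]
    c=projw(standpt(s,[[-.13,-.06,.012],[.13,-.06,.012]]),p,q)-[(247,89),(240,291)]
    e=proj('side',railpt(s,pad))-us
    m=projw(railpt(s,[[-.02,-.0215,.062],[-.02,.0215,.062]]),p,q)-[(266,265),(326,268)]
    return np.concatenate([a.ravel()/2,b.ravel()/2,c.ravel()/2,e.ravel(),m.ravel()/2])
  r=least_squares(g,[.51,-.157,-1.646,.028,.05]);s=r.x
  print(t,r.cost,s.round(4),g(s).reshape(-1,2).round(1).tolist())
d=np.load('w2.npz');p,q=d['p'],d['q']
h=[[-.045,-.019,.05],[-.045,.019,.05],[.023,-.019,.05],[.023,.019,.05]]
# manual corners near module: tail/nose top housing ; far module
U={'near':([(326,232),(348,212),(282,193),(306,170)],[.535,.217,2.3]),'far':([(221,91),(259,97),(234,16),(271,23)],[.467,.374,1.33])}
for k,(u,x0) in U.items():
  for perm in([0,1,2,3],[1,0,3,2]):
    X=np.array(h)[perm];f=lambda s:(projw(modpt(s,X),p,q)-u).ravel()
    r=least_squares(f,x0);print(k,perm,r.cost.round(1),r.x.round(4),f(r.x).round(1))
```

```text
0.34 9.44179867839465 [ 0.509  -0.1602 -1.6466  0.0295  0.0498] [[0.4, 0.3], [0.4, 0.7], [-1.1, 2.0], [-1.0, 0.8], [-0.2, -0.6], [-0.7, -0.3], [-1.2, -1.1], [0.4, -1.5], [1.7, -0.3], [-0.6, 0.2], [0.8, -0.8], [-0.4, -0.3]]
0.36 7.338449536009912 [ 0.509  -0.159  -1.6446  0.0291  0.0497] [[0.5, -0.1], [0.4, 0.3], [-1.0, 1.5], [-1.0, 0.2], [-0.3, -1.2], [-0.6, -0.6], [-1.0, -0.3], [0.4, -0.8], [1.7, 0.5], [-0.4, 1.0], [0.8, -0.8], [-0.4, -0.3]]
0.38 8.874619931534658 [ 0.5091 -0.1578 -1.6427  0.0287  0.0496] [[0.5, -0.3], [0.5, -0.0], [-1.0, 0.9], [-0.9, -0.5], [-0.4, -1.7], [-0.5, -0.9], [-0.9, 0.4], [0.5, -0.1], [1.7, 1.2], [-0.2, 1.8], [0.8, -0.7], [-0.4, -0.3]]
0.4 13.515063566769054 [ 0.5092 -0.1566 -1.6406  0.0283  0.0496] [[0.5, -0.5], [0.5, -0.3], [-0.9, 0.4], [-0.8, -1.1], [-0.5, -2.2], [-0.4, -1.3], [-0.7, 1.1], [0.5, 0.5], [1.7, 1.9], [0.0, 2.5], [0.8, -0.7], [-0.4, -0.3]]
0.42 20.763267440267665 [ 0.5093 -0.1554 -1.6386  0.028   0.0495] [[0.5, -0.7], [0.5, -0.6], [-0.9, -0.1], [-0.8, -1.7], [-0.6, -2.7], [-0.3, -1.6], [-0.6, 1.8], [0.5, 1.1], [1.7, 2.5], [0.2, 3.2], [0.8, -0.6], [-0.4, -0.3]]
0.44 30.164376868578913 [ 0.5094 -0.1543 -1.6365  0.0276  0.0494] [[0.5, -0.7], [0.5, -0.8], [-0.8, -0.7], [-0.7, -2.4], [-0.7, -3.3], [-0.2, -1.9], [-0.4, 2.4], [0.5, 1.7], [1.7, 3.0], [0.4, 3.8], [0.8, -0.5], [-0.4, -0.3]]
near [0, 1, 2, 3] 2029.2 [0.5293 0.2173 2.4294] [ 21.3 -22.7 -22.6  19.8  22.9 -20.7 -22.8  26.6]
near [1, 0, 3, 2] 7.4 [0.5299 0.2187 2.3789] [-1.9 -0.4 -0.9 -2.   1.8  1.2  0.8  0.9]
far [0, 1, 2, 3] 2866.0 [0.4636 0.3747 1.389 ] [ 38.5   6.2 -35.2  -6.7  36.2   9.  -38.8  -5.9]
far [1, 0, 3, 2] 6.6 [0.4637 0.3753 1.3683] [ 2.1 -1.9 -0.4 -0.2 -1.2  0.  -0.3  1.8]
```

The rail is at its stop: 45 N was held with no further travel. Refined module poses are far (.464, .375, yaw 1.37) and near (.530, .219, yaw 2.38). I'll grasp the far one first.

Request:
arm_command(plan=[{"dp": [45, -12, 0], "spin": 0}, {"dp": [45, -12, 0], "spin": 0}, {"dp": [45, -12, 0], "spin": 0}, {"dp": [0, 0, 0], "spin": -0.147}, {"dp": [0, 0, 0], "spin": -0.147}])

```text
clock: 7.05
position: [0.4614, 0.3646, 0.4155]
ee_rot: [0.594, 0.805, -0.0, 0.0]
ft_force: [0.8, -0.9, 0.3]
grip_width: 0.999
grasp_force: 0.0
```

Request:
arm_command(plan=[{"dp": [0, 0, 0], "spin": -0.147}, {"dp": [0, 0, 0], "spin": -0.147}, {"dp": [0, 0, 0], "spin": -0.147}, {"dp": [0, 0, 0], "spin": -0.147}, {"dp": [0, 0, 0], "spin": -0.147}])

```text
clock: 7.55
position: [0.4625, 0.3629, 0.4157]
ee_rot: [0.266, 0.964, -0.0, 0.0]
ft_force: [0.1, -0.1, 0.2]
grip_width: 1.002
grasp_force: 0.0
```

Request:
arm_command(plan=[{"dp": [0, 0, 0], "spin": -0.147}, {"dp": [0, 0, 0], "spin": -0.147}, {"dp": [0, 0, 0], "spin": -0.147}, {"dp": [0, 0, 0], "spin": -0.147}, {"dp": [0, 0, 0], "spin": -0.147}])

```text
clock: 8.05
position: [0.4625, 0.3629, 0.4156]
ee_rot: [-0.098, 0.995, -0.001, 0.0]
ft_force: [-0.6, -0.6, -0.6]
grip_width: 1.001
grasp_force: 0.0
```

Request:
arm_command(plan=[{"dp": [0, 0, 0], "spin": -0.147}, {"dp": [0, 0, 0], "spin": -0.147}, {"dp": [0, 0, 0], "spin": -0.147}, {"dp": [0, 0, 0], "spin": -0.147}, {"dp": [0, 0, 0], "spin": -0.147}])

```text
clock: 8.55
position: [0.4625, 0.3629, 0.4156]
ee_rot: [-0.449, 0.894, -0.001, -0.0]
ft_force: [-0.0, 0.3, 0.1]
grip_width: 1.002
grasp_force: 0.0
```

Request:
arm_command(plan=[{"dp": [0, 0, 0], "spin": -0.147}, {"dp": [0, 0, 0], "spin": -0.147}, {"dp": [0, 0, 0], "spin": -0.147}, {"dp": [0, 0, 0], "spin": 0}])

```text
clock: 8.95
position: [0.4624, 0.363, 0.4155]
ee_rot: [-0.632, 0.775, -0.0, -0.0]
ft_force: [0.3, -1.1, 0.6]
grip_width: 0.997
grasp_force: 0.0
```

```bash
cat >> h.py <<'E'
def goto(x,y,th):
    "needed tool-frame shift (mm) and spin to reach world x,y with tool y at world angle th"
    from workcell import manip
    o=manip.get_obs();R=Ro.from_quat(o['ee_rot']).as_matrix();p=np.array(o['position'])
    t=np.arctan2(R[1,1],R[0,1]);d=R.T@np.array([x-p[0],y-p[1],0])*1000
    print('clock',o['clock'],'pos',p.round(4),'th',t.round(3),'dp',d.round(1),'spin',round((t-th+np.pi)%(2*np.pi)-np.pi,3),'z',R[:,2].round(3),'q',np.round(o['joint_pos'],2))
E
python3 -c "
from h import *
goto(.4615,.3645,2.939)"
```

```text
clock 8.95 pos [0.4624 0.363  0.4155] th 2.939 dp [-1.2  1.2 -0. ] spin -0.0 z [ 0.    -0.001 -1.   ] q [-0.11  0.34 -0.8   1.51  0.25  1.39  2.02]
```

Request:
arm_command(plan=[{"dp": [-1, 1, 48], "spin": 0}, {"dp": [0, 0, 48], "spin": 0}, {"dp": [0, 0, 48], "spin": 0}, {"dp": [0, 0, 48], "spin": 0}, {"dp": [0, 0, 36], "spin": 0}])

```text
clock: 9.45
position: [0.4606, 0.3641, 0.1847]
ee_rot: [-0.63, 0.777, -0.001, -0.001]
ft_force: [0.4, 0.0, -0.4]
grip_width: 1.004
grasp_force: 0.0
```

Request:
arm_command(plan=[{"dp": [0, 0, 0], "spin": 0}, {"dp": [0, 0, 0], "spin": 0}, {"dp": [0, 0, 0], "spin": 0}, {"dp": [0, 0, 0], "spin": 0}, {"dp": [0, 0, 0], "spin": 0}], grip=1, newtons=25)

```text
clock: 9.95
position: [0.4611, 0.3668, 0.1905]
ee_rot: [-0.632, 0.775, -0.0, 0.002]
ft_force: [-0.2, -1.1, 8.6]
grip_width: 0.439
grasp_force: 25.7
```

Request:
arm_command(plan=[{"dp": [0, 0, 0], "spin": 0}, {"dp": [0, 0, 0], "spin": 0}])

```text
clock: 10.15
position: [0.4611, 0.3668, 0.1904]
ee_rot: [-0.632, 0.775, -0.0, 0.002]
ft_force: [-1.0, -1.3, 8.5]
grip_width: 0.447
grasp_force: 25.7
```

Request:
arm_command(plan=[{"dp": [0, 0, -40], "spin": 0}, {"dp": [0, 0, -45], "spin": 0}, {"dp": [0, 0, -45], "spin": 0}, {"dp": [0, 0, -45], "spin": 0}, {"dp": [0, 0, -45], "spin": 0}])

```text
clock: 10.65
position: [0.4597, 0.366, 0.4112]
ee_rot: [-0.632, 0.775, -0.0, 0.001]
ft_force: [1.9, 0.1, -1.4]
grip_width: 0.448
grasp_force: 25.7
```

Request:
arm_command(plan=[{"dp": [0, 0, 0], "spin": 0.14}, {"dp": [0, 0, 0], "spin": 0.14}, {"dp": [0, 0, 0], "spin": 0.14}, {"dp": [0, 0, 0], "spin": 0.14}, {"dp": [0, 0, 0], "spin": 0.14}])

```text
clock: 11.15
position: [0.4599, 0.3662, 0.4092]
ee_rot: [-0.325, 0.946, 0.0, 0.001]
ft_force: [0.0, 0.7, -1.3]
grip_width: 0.446
grasp_force: 25.6
```

Request:
arm_command(plan=[{"dp": [0, 0, 0], "spin": 0.14}, {"dp": [0, 0, 0], "spin": 0.14}, {"dp": [0, 0, 0], "spin": 0.14}, {"dp": [0, 0, 0], "spin": 0.14}, {"dp": [0, 0, 0], "spin": 0.14}])

```text
clock: 11.65
position: [0.4599, 0.3662, 0.4092]
ee_rot: [0.018, 1.0, 0.001, 0.001]
ft_force: [-0.7, 0.3, -1.7]
grip_width: 0.445
grasp_force: 25.6
```

Request:
arm_command(plan=[{"dp": [0, 0, 0], "spin": 0.14}, {"dp": [0, 0, 0], "spin": 0.14}, {"dp": [0, 0, 0], "spin": 0.14}, {"dp": [0, 0, 0], "spin": 0.14}, {"dp": [0, 0, 0], "spin": 0.14}])

```text
clock: 12.15
position: [0.4599, 0.3662, 0.4093]
ee_rot: [0.36, 0.933, 0.001, 0.001]
ft_force: [-0.2, 0.2, -1.0]
grip_width: 0.443
grasp_force: 25.6
```

Request:
arm_command(plan=[{"dp": [0, 0, 0], "spin": 0.14}, {"dp": [0, 0, 0], "spin": 0.14}, {"dp": [0, 0, 0], "spin": 0.14}, {"dp": [0, 0, 0], "spin": 0.14}, {"dp": [0, 0, 0], "spin": 0.14}])

```text
clock: 12.65
position: [0.4599, 0.3662, 0.4093]
ee_rot: [0.658, 0.753, 0.001, 0.0]
ft_force: [-0.2, 0.5, -0.7]
grip_width: 0.443
grasp_force: 25.6
```

Request:
arm_command(plan=[{"dp": [0, 0, 0], "spin": 0.14}, {"dp": [0, 0, 0], "spin": 0.068}, {"dp": [0, 0, 0], "spin": 0}])

```text
clock: 12.95
position: [0.4599, 0.3663, 0.4091]
ee_rot: [0.731, 0.682, 0.001, 0.0]
ft_force: [0.3, 0.3, -1.4]
grip_width: 0.444
grasp_force: 25.7
```

```bash
python3 -c "
from h import *
s=[.509,-.1555,-1.640,.42]
print(railpt(s,[[-.09,0,0],[-.09,0,.05]]))
goto(.5147,-.0735,-.069)"
```

```text
[[ 0.51468248 -0.0735187   0.14169844]
 [ 0.51327268 -0.09385792  0.18735289]]
clock 12.95 pos [0.4599 0.3663 0.4091] th -0.069 dp [-435.    85.    -0.5] spin -0.0 z [ 0.002  0.001 -1.   ] q [-0.43  0.27 -0.39  1.54  0.11  1.34 -0.9 ]
```

Request:
arm_command(plan=[{"dp": [-44, 8.4, 0], "spin": 0}, {"dp": [-44, 8.4, 0], "spin": 0}, {"dp": [-44, 8.4, 0], "spin": 0}, {"dp": [-44, 8.4, 0], "spin": 0}, {"dp": [-44, 8.4, 0], "spin": 0}])

```text
clock: 13.45
position: [0.4869, 0.1421, 0.4088]
ee_rot: [0.73, 0.684, 0.001, 0.0]
ft_force: [0.9, 0.1, -0.4]
grip_width: 0.446
grasp_force: 25.7
```

Request:
arm_command(plan=[{"dp": [-44, 8.4, 0], "spin": 0}, {"dp": [-44, 8.4, 0], "spin": 0}, {"dp": [-44, 8.4, 0], "spin": 0}, {"dp": [-44, 8.4, 0], "spin": 0}, {"dp": [-44, 8.4, 0], "spin": 0}], newtons=20)

```text
clock: 13.95
position: [0.5139, -0.0801, 0.4088]
ee_rot: [0.73, 0.684, 0.001, 0.001]
ft_force: [0.9, -0.2, -1.5]
grip_width: 0.442
grasp_force: 25.7
```

Request:
arm_command(plan=[{"dp": [0, 0, 20], "spin": 0}, {"dp": [0, 0, 20], "spin": 0}, {"dp": [0, 0, 5], "spin": 0}, {"dp": [0, 0, 0], "spin": 0}])

```text
clock: 14.35
position: [0.514, -0.0782, 0.3628]
ee_rot: [0.73, 0.683, -0.0, -0.0]
ft_force: [-0.5, 0.6, -1.7]
grip_width: 0.44
grasp_force: 25.6
```

Run:
```python
from h import *
import cv2
goto(.5143,-.0787,-.069)
w=viewer.camera('wrist');s=viewer.camera('side');c=viewer.camera('scene')
m=np.zeros((600,800,3),np.uint8);m[:420,:560]=w
m[:600,560:]=cv2.resize(s[200:350,250:310],(240,600));m[420:,:300]=cv2.resize(c[180:270,150:300],(300,180))
cv2.imwrite('pics/m3.png',m)
```

```text
clock 14.35 pos [ 0.514  -0.0782  0.3628] th -0.066 dp [-0.5  0.4 -0. ] spin 0.003 z [-0.001  0.    -1.   ] q [ 0.11  0.13 -0.05  1.79  0.01  1.22 -0.01]
```

View pics/m3.png

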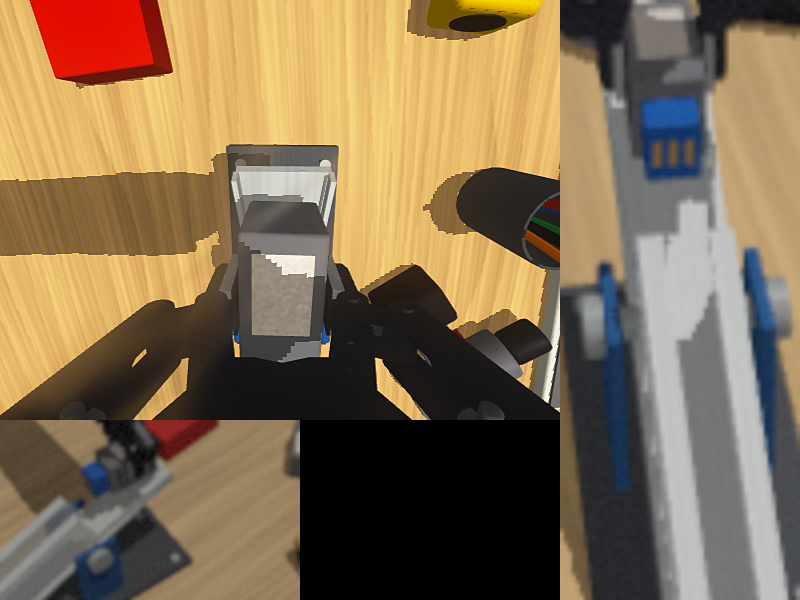

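The module hangs centred over the trough: module columns 243–327 against trough 232–337 in the wrist view, nose facing the tube. I'll lower it, then let it pivot onto the floor.

Request:
arm_command(plan=[{"dp": [0, 0, 8], "spin": 0}, {"dp": [0, 0, 6], "spin": 0}, {"dp": [0, 0, 4], "spin": 0}, {"dp": [0, 0, 2], "spin": 0}, {"dp": [0, 0, 2], "spin": 0}])

```text
clock: 15.0
position: [0.5143, -0.08, 0.342]
ee_rot: [0.731, 0.682, -0.0, 0.001]
ft_force: [-6.0, -8.6, 13.9]
grip_width: 0.444
grasp_force: 20.1
```

Request:
arm_command(plan=[{"dp": [0, 0, 2], "spin": 0}, {"dp": [0, 0, 2], "spin": 0}, {"dp": [0, 0, 0], "spin": 0}])

```text
clock: 15.3
position: [0.5141, -0.0812, 0.3383]
ee_rot: [0.732, 0.682, -0.001, 0.002]
ft_force: [-5.8, -9.5, 13.1]
grip_width: 0.442
grasp_force: 20.9
```

Request:
arm_command(plan=[{"dp": [-1, -2, 0], "spin": 0}, {"dp": [0, 0, 2], "spin": 0}, {"dp": [-1, 0, 2], "spin": 0}, {"dp": [0, 0, 0], "spin": 0}])

```text
clock: 15.7
position: [0.5126, -0.0826, 0.3345]
ee_rot: [0.732, 0.682, 0.0, 0.002]
ft_force: [-0.0, -9.0, 10.9]
grip_width: 0.443
grasp_force: 21.7
```

Run:
```python
from h import *
import cv2
goto(.5143,-.0787,-.069)
w=viewer.camera('wrist');s=viewer.camera('side');c=viewer.camera('scene')
m=np.zeros((600,800,3),np.uint8);m[:420,:560]=w
m[:600,560:]=cv2.resize(s[200:350,250:310],(240,600));m[420:,:300]=cv2.resize(c[180:270,150:300],(300,180))
cv2.imwrite('pics/m4.png',m)
```

```text
clock 15.7 pos [ 0.5126 -0.0826  0.3345] th -0.07 dp [ 4.   1.4 -0. ] spin -0.001 z [ 0.004 -0.003 -1.   ] q [ 0.11  0.15 -0.05  1.83  0.01  1.15 -0.01]
```

View pics/m4.png

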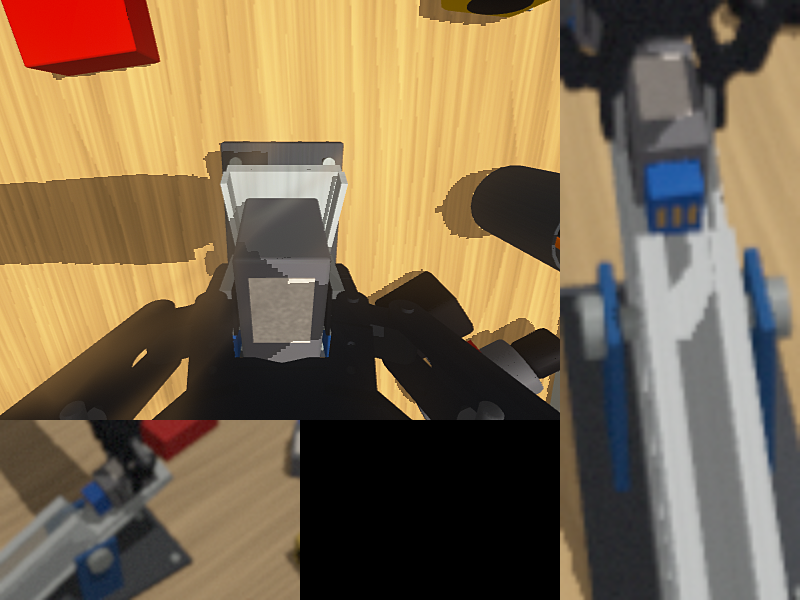

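Pivoted nose-down and aligned with the trough (side crop: nose at about (675,195), entering the mouth). Releasing.

Request:
arm_command(plan=[{"dp": [0, 0, -2], "spin": 0}, {"dp": [0, 0, -2], "spin": 0}, {"dp": [0, 0, -2], "spin": 0}, {"dp": [0, 0, 0], "spin": 0}, {"dp": [0, 0, 0], "spin": 0}], grip=-0.7)

```text
clock: 16.35
position: [0.512, -0.0802, 0.3386]
ee_rot: [0.731, 0.683, -0.0, -0.0]
ft_force: [0.3, -0.7, -0.8]
grip_width: 0.85
grasp_force: 0.0
```

Request:
arm_command(plan=[{"dp": [0, 0, -40], "spin": 0}, {"dp": [0, 0, -40], "spin": 0}, {"dp": [48, 0, 0], "spin": 0}, {"dp": [48, 0, 0], "spin": 0}, {"dp": [0, 0, 0], "spin": 0}])

```text
clock: 16.85
position: [0.5183, 0.0225, 0.4189]
ee_rot: [0.727, 0.686, 0.001, -0.001]
ft_force: [-0.1, -0.2, -0.7]
grip_width: 0.846
grasp_force: 0.0
```

Run:
```python
from h import *
import cv2
goto(.53,.21,-2.333)
w=viewer.camera('wrist');s=viewer.camera('side');c=viewer.camera('scene')
m=np.zeros((600,800,3),np.uint8);m[:420,:560]=w
m[:600,560:]=cv2.resize(s[220:400,245:317],(240,600));m[420:,:300]=cv2.resize(c[190:280,90:240],(300,180))
cv2.imwrite('pics/m5.png',m)
```

```text
clock 16.85 pos [0.5183 0.0225 0.4189] th -0.058 dp [187.9   0.7   0.5] spin 2.275 z [ 0.     0.003 -1.   ] q [-0.    0.1  -0.14  1.71  0.01  1.33 -0.2 ]
```

View pics/m5.png

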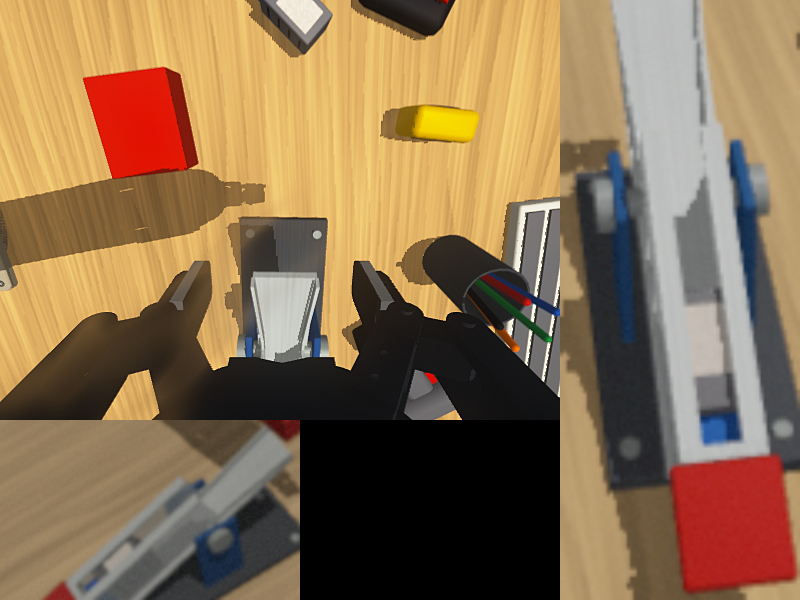

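The first module is seated at the end stop, nose first, and the rail is unmoved (paddle corners same to under 1 px). Now the second module.

Request:
arm_command(plan=[{"dp": [47.3, 2.2, 0], "spin": 0}, {"dp": [47.3, 2.2, 0], "spin": 0}, {"dp": [47.3, 2.2, 0], "spin": 0}, {"dp": [47.3, 2.2, 0], "spin": 0}, {"dp": [0, 0, 0], "spin": 0.147}], grip=-1)

```text
clock: 17.5
position: [0.5394, 0.2091, 0.418]
ee_rot: [0.777, 0.629, 0.0, -0.001]
ft_force: [-0.9, 0.3, -0.4]
grip_width: 0.999
grasp_force: 0.0
```

Request:
arm_command(plan=[{"dp": [0, 0, 0], "spin": 0.147}, {"dp": [0, 0, 0], "spin": 0.147}, {"dp": [0, 0, 0], "spin": 0.147}, {"dp": [0, 0, 0], "spin": 0.147}, {"dp": [0, 0, 0], "spin": 0.147}])

```text
clock: 18.0
position: [0.5408, 0.2019, 0.4184]
ee_rot: [0.954, 0.301, -0.0, 0.0]
ft_force: [0.1, 0.1, -0.1]
grip_width: 1.0
grasp_force: 0.0
```

Request:
arm_command(plan=[{"dp": [0, 0, 0], "spin": 0.147}, {"dp": [0, 0, 0], "spin": 0.147}, {"dp": [0, 0, 0], "spin": 0.147}, {"dp": [0, 0, 0], "spin": 0.147}, {"dp": [0, 0, 0], "spin": 0.147}])

```text
clock: 18.5
position: [0.5408, 0.2019, 0.4184]
ee_rot: [0.998, -0.061, -0.0, 0.0]
ft_force: [-0.1, -0.6, -0.3]
grip_width: 1.004
grasp_force: 0.0
```

Request:
arm_command(plan=[{"dp": [0, 0, 0], "spin": 0.147}, {"dp": [0, 0, 0], "spin": 0.1}, {"dp": [0, 0, 0], "spin": 0}])

```text
clock: 18.8
position: [0.5407, 0.2021, 0.4185]
ee_rot: [0.983, -0.181, 0.0, 0.0]
ft_force: [0.4, -0.4, -0.2]
grip_width: 0.998
grasp_force: 0.0
```

```bash
python3 -c "
from h import *
goto(.5379,.2111,-2.333)"
```

```text
clock 18.8 pos [0.5407 0.2021 0.4185] th -1.936 dp [-5.8 -7.4 -0. ] spin 0.397 z [-0.    -0.001 -1.   ] q [-0.37  0.22 -0.08  1.57  0.02  1.35 -2.39]
```

Request:
arm_command(plan=[{"dp": [-5.8, -7.4, 0], "spin": 0}, {"dp": [0, 0, 0], "spin": 0.14}, {"dp": [0, 0, 0], "spin": 0}])

```text
clock: 19.1
position: [0.5372, 0.213, 0.4187]
ee_rot: [0.969, -0.248, -0.0, -0.0]
ft_force: [0.1, 0.2, 0.5]
grip_width: 1.003
grasp_force: 0.0
```

```bash
python3 -c "
from h import *
goto(.5379,.2111,-2.333)"
```

```text
clock 19.1 pos [0.5372 0.213  0.4187] th -2.072 dp [ 1.5  1.3 -0. ] spin 0.261 z [-0.  0. -1.] q [-0.4   0.22 -0.07  1.57  0.02  1.35 -2.54]
```

Request:
arm_command(plan=[{"dp": [1.5, 1.3, 48], "spin": 0}, {"dp": [0, 0, 48], "spin": 0}, {"dp": [0, 0, 48], "spin": 0}, {"dp": [0, 0, 48], "spin": 0}, {"dp": [0, 0, 38], "spin": 0}])

```text
clock: 19.6
position: [0.5373, 0.2104, 0.186]
ee_rot: [0.969, -0.245, -0.001, 0.0]
ft_force: [-0.3, -0.6, 0.2]
grip_width: 1.0
grasp_force: 0.0
```

Request:
arm_command(plan=[{"dp": [0, 0, 0], "spin": 0}, {"dp": [0, 0, 0], "spin": 0}, {"dp": [0, 0, 0], "spin": 0}, {"dp": [0, 0, 0], "spin": 0}, {"dp": [0, 0, 0], "spin": 0}], grip=1, newtons=30)

```text
clock: 20.1
position: [0.5391, 0.2112, 0.1915]
ee_rot: [0.969, -0.248, 0.002, -0.001]
ft_force: [-0.7, -0.2, 7.6]
grip_width: 0.528
grasp_force: 25.4
```

Request:
arm_command(plan=[{"dp": [0, 0, 0], "spin": 0}, {"dp": [0, 0, 0], "spin": 0}])

```text
clock: 20.3
position: [0.5391, 0.2112, 0.1915]
ee_rot: [0.969, -0.248, 0.002, -0.001]
ft_force: [-1.5, -0.8, 8.4]
grip_width: 0.523
grasp_force: 25.4
```

Run:
```python
from h import *
import cv2
goto(.5379,.2111,-2.333)
w=viewer.camera('wrist');cv2.imwrite('pics/w6.png',w)
```

```text
clock 20.3 pos [0.5391 0.2112 0.1915] th -2.071 dp [-1.   0.7 -0. ] spin 0.262 z [ 0.004  0.002 -1.   ] q [-0.4   0.44 -0.06  1.79  0.03  0.9  -2.55]
```

View pics/w6.png

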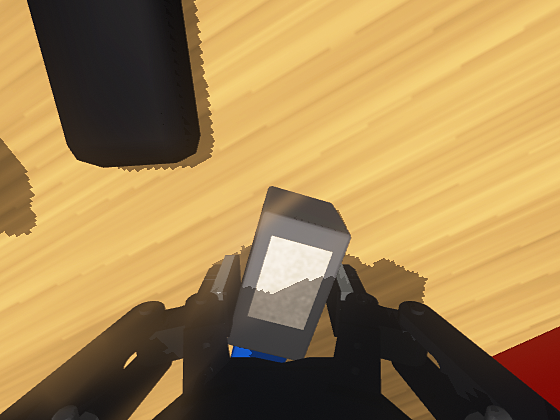

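It gripped but didn't square up (opening 45 mm; the module is skewed about 15° in the view). I'll lift slightly and tighten.

Request:
arm_command(plan=[{"dp": [0, 0, -4], "spin": 0}, {"dp": [0, 0, -4], "spin": 0}, {"dp": [0, 0, 0], "spin": 0}, {"dp": [0, 0, 0], "spin": 0}], newtons=70)

```text
clock: 20.75
position: [0.538, 0.2107, 0.1969]
ee_rot: [0.969, -0.248, 0.0, -0.0]
ft_force: [0.4, 0.2, -0.7]
grip_width: 0.507
grasp_force: 59.6
```

Still skewed. I'll ratchet: turn it a bit in hand, set it down, then regrasp squarely.

Request:
arm_command(plan=[{"dp": [0, 0, 0], "spin": -0.13}, {"dp": [0, 0, 0], "spin": -0.13}, {"dp": [0, 0, 0], "spin": -0.13}, {"dp": [0, 0, 0], "spin": -0.13}, {"dp": [0, 0, 0], "spin": 0}], newtons=30)

```text
clock: 21.25
position: [0.538, 0.2105, 0.1964]
ee_rot: [1.0, 0.01, -0.0, 0.0]
ft_force: [0.2, 1.1, -1.7]
grip_width: 0.508
grasp_force: 59.7
```

Request:
arm_command(plan=[{"dp": [0, 0, 3], "spin": 0}, {"dp": [0, 0, 2], "spin": 0}, {"dp": [0, 0, 0], "spin": 0}])

```text
clock: 21.55
position: [0.5381, 0.2107, 0.1916]
ee_rot: [1.0, 0.008, 0.0, 0.0]
ft_force: [0.7, -0.1, -0.9]
grip_width: 0.443
grasp_force: 29.9
```

Opening is now 37.7 mm, so it squared itself in the grip. Lift and carry.

Request:
arm_command(plan=[{"dp": [0, 0, -40], "spin": 0}, {"dp": [0, 0, -45], "spin": 0}, {"dp": [0, 0, -45], "spin": 0}, {"dp": [0, 0, -45], "spin": 0}, {"dp": [0, 0, -45], "spin": 0}])

```text
clock: 22.05
position: [0.5376, 0.2107, 0.4135]
ee_rot: [1.0, 0.009, -0.0, -0.0]
ft_force: [1.6, 0.2, -1.3]
grip_width: 0.445
grasp_force: 30.7
```

Request:
arm_command(plan=[{"dp": [0, 0, 0], "spin": -0.147}, {"dp": [0, 0, 0], "spin": -0.147}, {"dp": [0, 0, 0], "spin": -0.147}, {"dp": [0, 0, 0], "spin": -0.147}, {"dp": [0, 0, 0], "spin": -0.147}])

```text
clock: 22.55
position: [0.5379, 0.2108, 0.4114]
ee_rot: [0.929, 0.37, -0.0, -0.0]
ft_force: [0.1, 0.2, -1.6]
grip_width: 0.443
grasp_force: 30.8
```

Request:
arm_command(plan=[{"dp": [0, 0, 0], "spin": -0.147}, {"dp": [0, 0, 0], "spin": -0.147}, {"dp": [0, 0, 0], "spin": -0.147}, {"dp": [0, 0, 0], "spin": -0.147}, {"dp": [0, 0, 0], "spin": -0.147}])

```text
clock: 23.05
position: [0.5379, 0.2107, 0.4114]
ee_rot: [0.734, 0.679, -0.0, -0.0]
ft_force: [0.8, -0.6, -1.5]
grip_width: 0.443
grasp_force: 30.8
```

Request:
arm_command(plan=[{"dp": [0, 0, 0], "spin": -0.016}, {"dp": [0, 0, 0], "spin": 0}])

```text
clock: 23.25
position: [0.538, 0.2107, 0.4115]
ee_rot: [0.732, 0.682, -0.0, -0.0]
ft_force: [0.1, 0.7, -1.6]
grip_width: 0.444
grasp_force: 30.7
```

```bash
python3 -c "
from h import *
goto(.5130,-.0787,-.069)"
```

```text
clock 23.25 pos [0.538  0.2107 0.4115] th -0.07 dp [-290.4   -4.6    0. ] spin -0.001 z [-0. -0. -1.] q [-0.18  0.24 -0.32  1.57  0.08  1.34 -0.58]
```

Request:
arm_command(plan=[{"dp": [-48.4, -0.8, 0], "spin": 0}, {"dp": [-48.4, -0.8, 0], "spin": 0}, {"dp": [-48.4, -0.8, 0], "spin": 0}, {"dp": [-48.4, -0.8, 0], "spin": 0}, {"dp": [-48.4, -0.8, 0], "spin": 0}])

```text
clock: 23.75
position: [0.5175, -0.0324, 0.4119]
ee_rot: [0.732, 0.682, 0.0, 0.0]
ft_force: [0.5, 0.4, -1.4]
grip_width: 0.44
grasp_force: 30.7
```

Request:
arm_command(plan=[{"dp": [-48.4, -0.8, 0], "spin": 0}, {"dp": [0, 0, 20], "spin": 0}, {"dp": [0, 0, 20], "spin": 0}, {"dp": [0, 0, 8], "spin": 0}, {"dp": [0, 0, 0], "spin": 0}], newtons=20)

```text
clock: 24.25
position: [0.5138, -0.0785, 0.3628]
ee_rot: [0.731, 0.683, -0.001, -0.001]
ft_force: [-1.0, 0.5, -1.3]
grip_width: 0.44
grasp_force: 30.6
```

Run:
```python
from h import *
import cv2
goto(.5130,-.0787,-.069)
w=viewer.camera('wrist');o=cv2.imread('pics/m3.png')[:420,:560]
cv2.imwrite('pics/w7.png',w)
roi=(slice(195,360),slice(215,350))
a,b=[cv2.cvtColor(i[roi],cv2.COLOR_BGR2GRAY).astype(np.float32) for i in(o,w)]
print(np.abs(a-b).mean(),cv2.phaseCorrelate(a,b,cv2.createHanningWindow(a.shape[::-1],cv2.CV_32F)))
M=np.eye(2,3,dtype=np.float32)
print(cv2.findTransformECC(a,b,M,cv2.MOTION_EUCLIDEAN))
# nose colours in the side view
for f in('pics/m3.png',None):
    s=cv2.imread(f)[:600,560:] if f else cv2.resize(viewer.camera('side')[200:350,250:310],(240,600))
    m=(s[...,0].astype(int)-s[...,2]>70); m[250:]=0;ys,xs=np.nonzero(m);print(len(xs),xs.mean(),ys.mean(),xs.min(),xs.max(),ys.min(),ys.max())
```

```text
clock 24.25 pos [ 0.5138 -0.0785  0.3628] th -0.068 dp [-0.3 -0.8  0. ] spin 0.001 z [-0.002  0.    -1.   ] q [ 0.17  0.14 -0.12  1.79  0.02  1.22 -0.02]
12.4315605 ((0.44940921572947445, -1.8308609008361714), 0.5656745601387181)
(0.9042963625906956, array([[ 0.99996257, -0.00865272,  1.0434754 ],
       [ 0.00865272,  0.99996257, -2.8860934 ]], dtype=float32))
2514 110.12410501193317 125.01988862370725 82 139 97 176
2464 109.63271103896103 122.27353896103897 81 138 94 173
```

The second module hangs within about 2 mm and 0.5° of where the first did, so I'll repeat the same placement.

Request:
arm_command(plan=[{"dp": [0, -1, 8], "spin": 0}, {"dp": [0, 0, 6], "spin": 0}, {"dp": [0, 0, 4], "spin": 0}, {"dp": [0, 0, 2], "spin": 0}, {"dp": [0, 0, 2], "spin": 0}])

```text
clock: 24.85
position: [0.5132, -0.0806, 0.3433]
ee_rot: [0.731, 0.683, -0.0, 0.002]
ft_force: [-6.2, -9.9, 14.7]
grip_width: 0.444
grasp_force: 21.6
```

Request:
arm_command(plan=[{"dp": [0, 0, 2], "spin": 0}, {"dp": [0, 0, 2], "spin": 0}, {"dp": [-1, 0, 0], "spin": 0}])

```text
clock: 25.15
position: [0.5131, -0.082, 0.3392]
ee_rot: [0.731, 0.682, -0.0, 0.002]
ft_force: [-3.3, -6.2, 11.0]
grip_width: 0.44
grasp_force: 22.2
```

Request:
arm_command(plan=[{"dp": [0, 0, 2], "spin": 0}, {"dp": [-1, 0, 2], "spin": 0}, {"dp": [0, 0, 0], "spin": 0}])

```text
clock: 25.45
position: [0.513, -0.0833, 0.3352]
ee_rot: [0.731, 0.682, -0.0, 0.002]
ft_force: [-3.8, -10.0, 11.2]
grip_width: 0.442
grasp_force: 23.1
```

Run:
```python
from h import *
import cv2
goto(.5130,-.0787,-.069)
for f in('pics/m4.png',None):
    s=cv2.imread(f)[:600,560:] if f else cv2.resize(viewer.camera('side')[200:350,250:310],(240,600))
    m=(s[...,0].astype(int)-s[...,2]>70); m[250:]=0;m[:,:60]=0;m[:,160:]=0;ys,xs=np.nonzero(m);print(len(xs),xs.mean(),ys.mean(),xs.min(),xs.max(),ys.min(),ys.max())
```

```text
clock 25.45 pos [ 0.513  -0.0833  0.3352] th -0.069 dp [ 4.6 -0.3 -0. ] spin -0.0 z [ 0.002 -0.003 -1.   ] q [ 0.18  0.16 -0.11  1.82  0.02  1.16 -0.01]
2308 113.68197573656846 182.77642980935875 85 143 160 230
2348 112.85391822827938 180.82708688245316 85 142 157 226
```

Same state as the first one. Release, retract, and take a last look.

Request:
arm_command(plan=[{"dp": [0, -1, 0], "spin": 0}, {"dp": [0, 0, -2], "spin": 0}, {"dp": [0, 0, -2], "spin": 0}, {"dp": [0, 0, -2], "spin": 0}, {"dp": [0, 0, 0], "spin": 0}], grip=-0.7)

```text
clock: 26.0
position: [0.5121, -0.0804, 0.34]
ee_rot: [0.73, 0.684, 0.0, 0.0]
ft_force: [-1.0, -0.0, 0.7]
grip_width: 0.852
grasp_force: 0.0
```

Request:
arm_command(plan=[{"dp": [0, 0, -40], "spin": 0}, {"dp": [0, 0, -40], "spin": 0}, {"dp": [48, 0, 0], "spin": 0}, {"dp": [48, 0, 0], "spin": 0}, {"dp": [0, 0, 0], "spin": 0}])

```text
clock: 26.5
position: [0.5181, 0.0222, 0.4201]
ee_rot: [0.727, 0.687, 0.001, -0.001]
ft_force: [0.4, 0.4, 0.7]
grip_width: 0.846
grasp_force: 0.0
```

Run:
```python
from h import *
import cv2
goto(.5,-.372,-.069)
s=viewer.camera('side');c=viewer.camera('scene');cv2.imwrite('pics/s8.png',s)
m=np.zeros((600,800,3),np.uint8)
m[:600,560:]=cv2.resize(s[220:400,245:317],(240,600));m[:336,:560]=cv2.resize(c[190:286,90:250],(560,336))
m[340:,:346]=cv2.resize(s[140:400,180:526],(346,260))
cv2.imwrite('pics/m8.png',m)
def red(im):
    k=(im[...,2].astype(int)-im[...,1]>90);k[:300]=0;k[:,:265]=0;k[:,325:]=0;ys,xs=np.nonzero(k);return len(xs),xs.mean().round(2),ys.mean().round(2),ys.max()
print(red(cv2.imread('pics/side1.png')),red(s))
```

```text
clock 26.5 pos [0.5181 0.0222 0.4201] th -0.057 dp [-394.6    4.2   -1.1] spin 0.012 z [ 0.001  0.003 -1.   ] q [ 0.06  0.1  -0.2   1.71  0.02  1.33 -0.2 ]
(1254, np.float64(296.43), np.float64(376.55), np.int64(397)) (1250, np.float64(296.42), np.float64(376.53), np.int64(396))
```

View pics/m8.png

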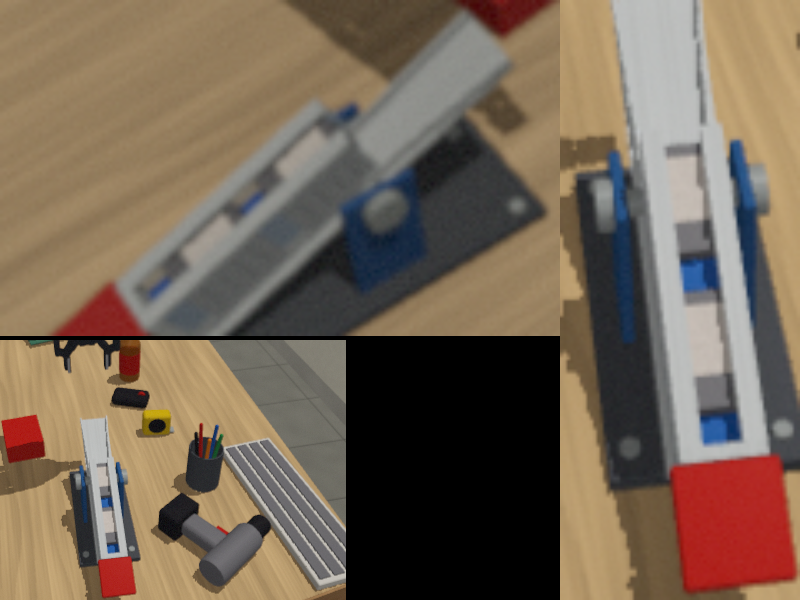

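Both modules sit nose first in the tube, one behind the other (side crop: noses at (720,428) and (698,272)). The paddle hasn't moved and the desk items are in place. A gentle press on the paddle will confirm the stop.

Request:
arm_command(plan=[{"dp": [-49, 0.5, 0], "spin": 0}, {"dp": [-49, 0.5, 0], "spin": 0}, {"dp": [-49, 0.5, 0], "spin": 0}, {"dp": [-49, 0.5, 0], "spin": 0}, {"dp": [-49, 0.5, 0], "spin": 0}], grip=1)

```text
clock: 27.1
position: [0.5035, -0.2328, 0.4198]
ee_rot: [0.731, 0.683, -0.0, 0.0]
ft_force: [0.1, 0.0, 0.8]
grip_width: 0.006
grasp_force: 0.0
```

Request:
arm_command(plan=[{"dp": [-49, 0.5, 0], "spin": 0}, {"dp": [-49, 0.5, 0], "spin": 0}, {"dp": [-49, 0.5, 0], "spin": 0}, {"dp": [0, 0, 40], "spin": 0}, {"dp": [0, 0, 40], "spin": 0}])

```text
clock: 27.6
position: [0.4948, -0.3797, 0.3392]
ee_rot: [0.732, 0.681, -0.0, 0.001]
ft_force: [0.8, 0.3, -0.7]
grip_width: 0.002
grasp_force: 0.0
```

Request:
arm_command(plan=[{"dp": [0, 0, 40], "spin": 0}, {"dp": [0, 0, 30], "spin": 0}, {"dp": [0, 0, 8], "spin": 0}, {"dp": [0, 0, 0], "spin": 0}])

```text
clock: 28.0
position: [0.4957, -0.3769, 0.261]
ee_rot: [0.73, 0.683, -0.0, -0.001]
ft_force: [0.6, -0.4, -0.7]
grip_width: 0.002
grasp_force: 0.0
```

Request:
arm_command(plan=[{"dp": [0, 0, 3], "spin": 0}, {"dp": [0, 0, 0], "spin": 0}])

```text
clock: 28.2
position: [0.4968, -0.3767, 0.2604]
ee_rot: [0.73, 0.683, 0.0, 0.001]
ft_force: [0.7, -0.5, 0.8]
grip_width: 0.001
grasp_force: 0.0
```

Request:
arm_command(plan=[{"dp": [0, 0, 3], "spin": 0}, {"dp": [0, 0, 3], "spin": 0}, {"dp": [0, 0, 2], "spin": 0}, {"dp": [0, 0, 0], "spin": 0}])

```text
clock: 28.6
position: [0.4967, -0.3768, 0.2519]
ee_rot: [0.73, 0.683, 0.0, 0.001]
ft_force: [-0.6, -0.1, 6.2]
grip_width: -0.001
grasp_force: 2.9
```

Request:
arm_command(plan=[{"dp": [0, 0, 3], "spin": 0}, {"dp": [0, 0, 3], "spin": 0}, {"dp": [0, 0, 0], "spin": 0}])

```text
clock: 28.9
position: [0.4973, -0.3792, 0.2497]
ee_rot: [0.731, 0.683, 0.0, 0.005]
ft_force: [-2.1, -5.4, 25.7]
grip_width: -0.001
grasp_force: 12.8
```

Stiff from first contact (25 N over 2 mm), so the rail is at its stop. Retract and hand in.

Request:
arm_command(plan=[{"dp": [0, 0, -10], "spin": 0}, {"dp": [0, 0, -40], "spin": 0}, {"dp": [0, 0, -45], "spin": 0}, {"dp": [0, 0, -45], "spin": 0}, {"dp": [0, 0, 0], "spin": 0}])

```text
clock: 29.4
position: [0.4973, -0.3769, 0.3919]
ee_rot: [0.73, 0.683, 0.001, 0.005]
ft_force: [0.7, -1.3, -0.4]
grip_width: 0.0
grasp_force: 0.0
```

Run:
```python
from workcell import manip,viewer
import cv2,numpy as np
s=viewer.camera('side');o=cv2.imread('pics/s8.png')
r=(slice(255,345),slice(262,300));print(np.abs(s[r].astype(int)-o[r]).mean(), manip.get_obs()['ft_force'])
# blue noses through the slot
for im in(o,s):
    k=(im[...,0].astype(int)-im[...,2]>70);k[:290]=0;k[:,:275]=0;k[:,302:]=0;ys,xs=np.nonzero(k[:358]);print(len(xs),ys.mean())
print(manip.hand_in())
```

```text
61.66111111111111 [-0.29610764  0.88601571 -0.79927303]
169 324.64497041420117
84 347.5595238095238
the job is handed in; nothing more can be done
None
```

The job is handed in at about 29 s of the 72 s allowed: the rail is tilted to its stop, and both modules are upright in the tube, nose first, one right behind the other. The arm partly blocked the last automatic picture check just before hand-in, so the seating was last confirmed by eye before the final press on the paddle, which was stiff from first contact.

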